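Power up the bench modules in sequence

TASK

Switch on three of the power modules on the repair mat by tapping their push buttons lightly all the way in with the fingertips, in this order: green, then blue, then yellow. The buttons stay in once pushed; do not press the red one. Leave every module standing where it is, neither lifted nor pushed along, and do not disturb the jar or the screwdriver.

Things in the scene. Friction and masses are not known exactly. Their poses are not given: they have to be found in the camera images.
- mat: Light-blue silicone mat, fixed flat on the bench, 360 (x) x 700 (y) x 4 mm thick; origin at the centre of its underside. All four modules stand on it, at least 10 mm apart from each other.
- green_module: Loose green power module: dark grey box 90 long (its x) x 64 wide (its y) x 38 mm high, about 0.45 kg, standing on the mat, with a small display, a green colour band across its top and a green plate on its -x end. Origin: centre of its underside; z up.
- green_button_top (a point): Centre of the top of the green button's flat round green cap, 28 mm across, 18 mm from the module's centre towards its -x; 57 mm above the module's underside (19 above its top) when out. Pushing it down 7 to 9 mm seats the plunger under it, at 4 to 8 N. Hard stop at 14 mm (17 N). Released, it stays about 6 mm lower than before. The point moves with the cap.
- green_button (a joint): How far the green button's plunger is in, in m: 0 out (off), 0.006 fully in; past 0.004 the module is on. It goes straight down against a drag of about 3 N and stays where it is left: no return spring, no click. The cap rides on it on a spring (gives from 1.5 N, then 2 N per mm, up to 8 mm): some 0.8 mm of cap travel comes before the plunger moves.
- blue_module: Loose blue power module: dark grey box 90 long (its x) x 64 wide (its y) x 38 mm high, about 0.45 kg, standing on the mat, with a small display, a blue colour band across its top and a blue plate on its -x end. Origin: centre of its underside; z up.
- blue_button_top (a point): Centre of the top of the blue button's flat round blue cap, 28 mm across, 18 mm from the module's centre towards its -x; 57 mm above the module's underside (19 above its top) when out. Pushing it down 7 to 9 mm seats the plunger under it, at 4 to 8 N. Hard stop at 14 mm (17 N). Released, it stays about 6 mm lower than before. The point moves with the cap.
- blue_button (a joint): How far the blue button's plunger is in, in m: 0 out (off), 0.006 fully in; past 0.004 the module is on. It goes straight down against a drag of about 3 N and stays where it is left: no return spring, no click. The cap rides on it on a spring (gives from 1.5 N, then 2 N per mm, up to 8 mm): some 0.8 mm of cap travel comes before the plunger moves.
- yellow_module: Loose yellow power module: dark grey box 90 long (its x) x 64 wide (its y) x 38 mm high, about 0.45 kg, standing on the mat, with a small display, a yellow colour band across its top and a yellow plate on its -x end. Origin: centre of its underside; z up.
- yellow_button_top (a point): Centre of the top of the yellow button's flat round yellow cap, 28 mm across, 18 mm from the module's centre towards its -x; 57 mm above the module's underside (19 above its top) when out. Pushing it down 7 to 9 mm seats the plunger under it, at 4 to 8 N. Hard stop at 14 mm (17 N). Released, it stays about 6 mm lower than before. The point moves with the cap.
- yellow_button (a joint): How far the yellow button's plunger is in, in m: 0 out (off), 0.006 fully in; past 0.004 the module is on. It goes straight down against a drag of about 3 N and stays where it is left: no return spring, no click. The cap rides on it on a spring (gives from 1.5 N, then 2 N per mm, up to 8 mm): some 0.8 mm of cap travel comes before the plunger moves.
- red_module: Loose red power module: dark grey box 90 long (its x) x 64 wide (its y) x 38 mm high, about 0.45 kg, standing on the mat, with a small display, a red colour band across its top and a red plate on its -x end. Origin: centre of its underside; z up.
- red_button_top (a point): Centre of the top of the red button's flat round red cap, 28 mm across, 18 mm from the module's centre towards its -x; 57 mm above the module's underside (19 above its top) when out. Pushing it down 7 to 9 mm seats the plunger under it, at 4 to 8 N. Hard stop at 14 mm (17 N). Released, it stays about 6 mm lower than before. The point moves with the cap.
- red_button (a joint): How far the red button's plunger is in, in m: 0 out (off), 0.006 fully in; past 0.004 the module is on. It goes straight down against a drag of about 3 N and stays where it is left: no return spring, no click. The cap rides on it on a spring (gives from 1.5 N, then 2 N per mm, up to 8 mm): some 0.8 mm of cap travel comes before the plunger moves.
- flux_jar: Bystander: small round jar with red cap, 52 mm across, 65 mm high, 0.15 kg, standing on the bench just beside the left edge of the mat (+y); origin at the centre of its underside.
- screwdriver: Bystander: screwdriver with orange handle, 170 mm long, lying on the bench just beside the right edge of the mat (-y), roughly along x; origin under its middle, on the bench.

How it is judged:
By the outcome, as a careful person would: the job done as asked, in the order asked, and still so for the second after the job is handed in, with the robot touching nothing.
It also fails if it takes over 42 s, if anything falls off the work surface, if the arm or the gripper's body presses on something with over 40 N, if the wrist force passes 120 N, or if a joint passes its speed limit or range.

ROBOT

A 7-joint arm with a two-finger parallel gripper is mounted at the origin on the work surface. World frame = base frame: x ahead of the robot, y to its left, z up, the work surface at z = 0. Lengths are in m, angles in rad, forces in N, time in s.
With the tool pointing down it reaches from about 0.35 to 0.9 m from the base axis. Payload 19.9 kg.
Tool frame: the origin (TCP) lies between the finger pads; the fingertips stand 11 mm ahead of it and the grasp point (between the pads) lies 8 mm behind it (arm.tcp_to_tips is the z of the fingertips in the tool frame, in m); z points along the fingers, y is the line along which they close (so a half turn about z gives the same grasp; the last joint's range is limited). The gripper opens to 94 mm and grips with 3 to 60 N. Pads are 16 mm wide; open, the fingers measure 119 mm over their backs; the gripper's body (75 mm by 177 mm) begins 78 mm behind the grasp point.
Start: joints at [-1.177, 0.417, -0.01, 1.614, 0.005, 1.111, -0.053], TCP at [0.264, 0.567, 0.216] pointing down, gripper open.
Joint ranges: [-2.81, 2.81], [-0.39, 2.02], [-1.27, 1.25], [0.06, 2.57], [-1.19, 4.33], [0.19, 2], [-2.82, 2.82]. Speed limits (rad/s): [1.89, 1.89, 2.39, 2.39, 3.01, 3.01, 3.01].

INTERFACE

Orientations are given as a rotation vector (axis times angle).
In Python, from bench import arm gives the robot as it stands.
- The arm moves only by the shell command python3 -m inch 'ROWS' [OPENING]. ROWS is JSON, a list of rows, each a list of 2 entries, a list of its own where there are three numbers: the shift along the tool's x, y, z in cm, then the turn, a rotation vector about the tool's x, y, z in degrees. In form: [[[dx, dy, dz], [ax, ay, az]], ...]. A call has 1 to 12 rows; each row shifts and turns the commanded pose from where the row before left it, along the tool's axes as they then stand; what a row does not reach is not made up. A row lasts 1/12 s, in which the tool goes at most 41.7 mm and 7.16 degrees, less where a joint would pass 70% of its speed; a pose out of reach is approached as far as the arm can. A call with a gripper value outside its range is refused whole. OPENING is the opening, from -1 (shut) to 1 (fully open), set as the call begins (- or left out, the last holds). The fingers move at their own pace and stop on an object; the grip force is fixed at half the most. Time passes only in rows, so rows that do not move let the fingers close. It gives the time, the measured TCP pose, the force, the opening and the grip force at its end, in the units of the state.
- arm.get_obs(): the state, without advancing time (a new reading comes with each control period).
- arm.read_camera(name): name is "scene" or "top" or "wrist"; returns a dict with "image" (384x512x3 uint8, blue, green, red), "intrinsics" (3x3 intrinsics, pixels), "k1" (the pictures are not rectified: a ray, as slopes to the right and down, at radius r is drawn at 1 + k1 r^2 times it, then the intrinsics apply), "R" (3x3) and "t" (3): a world point X has camera coordinates R X + t; the wrist camera has in their place "mount" (4x4, takes a point from camera to tool coordinates, whose origin is the TCP and whose axes are the flange's). Camera axes: x right, y down, z forward; pixel columns grow to the right and rows downward; lengths in m; the calibration is good to about 2 mm. A picture is of the moment at which its call begins: read the wrist's pose just before it. There is no depth.
- arm.close_job(): hands the job in; it is judged then, once.
The state is a dict: "clock": time; "joint_positions": joint angles; "qd": joint speeds; "effort": joint torques, N m; "tcp_pos": TCP position; "tool_rot": TCP orientation; "ft_force": force on the tool from outside, world axes, zero at the start; "wrist_torque": the same for the moment, N m; "gripper_width": finger opening in m; "gripper_force": force on a finger pad.
Only numpy, scipy, OpenCV 4.12 (cv2) and the standard library are available. Lean on these libraries where they do the work, as an engineer would, in place of code of your own. Each camera call takes 0.05 s, during which the arm holds its last target. There are 200 camera calls.

## Working session

There is one attempt and no reset: what is moved stays moved. The work goes in short steps, Python scripts to look and compute and a shell command to move; the robot and the scene stay as the last step left them, time stands still between calls to the robot, and variables do not carry over. Pictures are saved under pics/ and viewed, at most 10 in all, crops included, and the job is handed in when it is done.

```bash
mkdir -p pics
python3 - <<'E'
from bench import arm
import cv2,numpy as np
print(arm.get_obs())
for n in ("top","scene"):
    c=arm.read_camera(n); cv2.imwrite(f"pics/{n}0.png",c["image"]); print(n,{k:v for k,v in c.items() if k!="image"})
c=arm.read_camera("wrist");print(c["mount"],c["intrinsics"],c["k1"])
a=cv2.imread("pics/top0.png")
E
```

```text
{'clock': 0.0, 'joint_positions': array([-1.17648433,  0.41800501, -0.01029447,  1.61411983,  0.00467103,
        1.11070582, -0.05295621]), 'qd': array([ 7.74502245e-05, -7.41550058e-04, -7.44406522e-04,  1.40533828e-03,
       -4.90269349e-04, -6.88528368e-04, -1.67131835e-03]), 'effort': array([ 1.26954859e-03, -8.51266551e+01,  6.39747307e-01, -4.25996912e+01,
       -4.86676698e-02,  1.86303392e-02,  1.00560076e-04]), 'tcp_pos': array([0.26370402, 0.56626597, 0.21582878]), 'tool_rot': array([-6.79077030e-01, -3.06712034e+00,  1.88197341e-03]), 'ft_force': array([-0.04671167,  0.17384187, -0.36848116]), 'wrist_torque': array([-0.00962283, -0.01937394,  0.03163817]), 'gripper_force': 0.0, 'gripper_width': 0.09391983999458278}
top {'intrinsics': array([[490.13033301,   0.        , 259.17466745],
       [  0.        , 490.13033301, 191.4752289 ],
       [  0.        ,   0.        ,   1.        ]]), 'k1': -0.07621533236583752, 'R': array([[-0.02585566, -0.99948585, -0.01896101],
       [-0.99406852,  0.0277106 , -0.10516607],
       [ 0.10563742,  0.01612941, -0.99427389]]), 't': arr
[... 167 characters left out ...]
     [  0.        ,   0.        ,   1.        ]]), 'k1': -0.11457435779652957, 'R': array([[ 0.24351401,  0.96989666, -0.00117926],
       [ 0.74473114, -0.18775987, -0.6404075 ],
       [-0.62135051,  0.15506997, -0.7680344 ]]), 't': array([-0.13982052, -0.33863929,  1.34531443])}
[[ 1.17480227e-04 -9.70301664e-01 -2.41898050e-01  6.97990692e-02]
 [ 9.99999629e-01  3.20372671e-04 -7.99419227e-04 -1.66075079e-04]
 [ 8.53175331e-04 -2.41897866e-01  9.70301342e-01 -1.68087834e-01]
 [ 0.00000000e+00  0.00000000e+00  0.00000000e+00  1.00000000e+00]] [[329.67383952   0.         257.11538677]
 [  0.         329.67383952 192.76329121]
 [  0.           0.           1.        ]] -0.047990037779490756
```

View pics/top0.png

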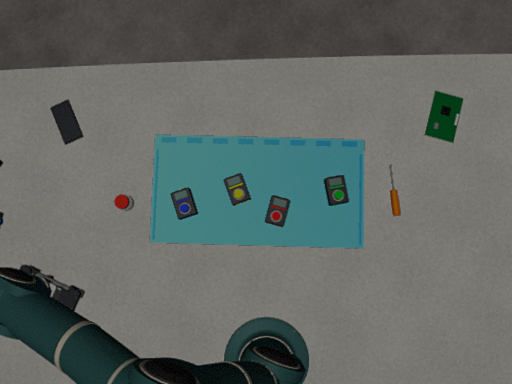

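View pics/scene0.png

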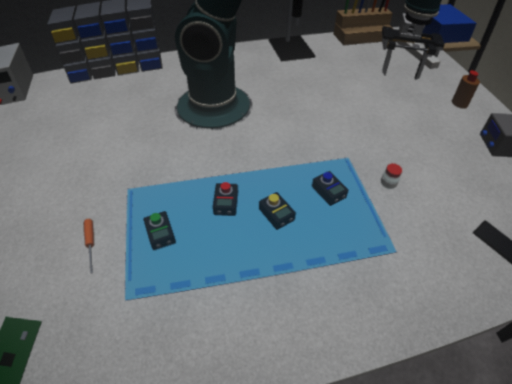

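The top view shows caps at about green (338,195), blue (184,208), yellow (238,193) and red (276,215). The jar is at (123,202) and the screwdriver at (395,200). The scene view agrees, with green (155,218), blue (328,178), yellow (274,200) and red (226,188).

```bash
cat > h.py <<'E'
import cv2,numpy as np
from scipy.spatial.transform import Rotation as Ro
HS={'green':[(50,75)],'blue':[(112,130)],'yellow':[(22,35)],'red':[(0,8),(172,180)]}
def caps(img,col,minA=15):
    h=cv2.cvtColor(img,cv2.COLOR_BGR2HSV); m=0
    for a,b in HS[col]: m=m|cv2.inRange(h,(a,130,70),(b,255,255))
    n,l,s,c=cv2.connectedComponentsWithStats(m)
    return [(c[i],s[i,2:]) for i in range(1,n) if s[i,4]>=minA]
def ray(c,uv,R=None,t=None):
    K=c["intrinsics"]; p=cv2.undistortPoints(np.array([[uv]],float),K,np.array([c["k1"],0,0,0,0.]))[0,0] if 0 else None
    d=(np.array(uv)-K[[0,1],2])/K[0,0]; s=d.copy()
    for _ in range(20): s=d/(1+c["k1"]*(s@s))
    v=np.array([*s,1.])
    R=c["R"] if R is None else R; t=c["t"] if t is None else t
    return -R.T@t, R.T@v
def onplane(o,d,z): return o+d*(z-o[2])/d[2]
def tri(o1,d1,o2,d2):
    A=np.stack([d1,-d2],1); k=np.linalg.lstsq(A,o2-o1,rcond=None)[0]
    return (o1+k[0]*d1+o2+k[1]*d2)/2, np.linalg.norm(o1+k[0]*d1-o2-k[1]*d2)
def wristRt(c,obs):
    Rt=Ro.from_rotvec(obs["tool_rot"]).as_matrix(); M=c["mount"]
    Rwc=Rt@M[:3,:3]; p=Rt@M[:3,3]+obs["tcp_pos"]
    return Rwc.T,-Rwc.T@p
def toolshift(obs,tgt):
    Rt=Ro.from_rotvec(obs["tool_rot"]).as_matrix(); return (Rt.T@(np.array(tgt)-obs["tcp_pos"]))*100
E
python3 - <<'E'
from bench import arm
from h import *
T=arm.read_camera("top");S=arm.read_camera("scene")
o=arm.get_obs();print(arm.tcp_to_tips,Ro.from_rotvec(o["tool_rot"]).as_matrix().round(3))
for c in HS:
    a=[x for x in caps(T["image"],c) if 150<x[0][0]<362 and 150<x[0][1]<245]
    b=[x for x in caps(S["image"],c) if 130<x[0][0]<370 and 165<x[0][1]<260]
    print(c,[(x[0].round(1),x[1]) for x in a],[(x[0].round(1),x[1]) for x in b])
    if a and b:
        k=lambda x:x[1][2]
        a=max(a,key=k);b=max(b,key=k);ra=ray(T,a[0]);rb=ray(S,b[0])
        print(onplane(*ra,.061).round(4),onplane(*rb,.061).round(4),tri(*ra,*rb))
E
```

```text
0.011 [[-0.907  0.422 -0.   ]
 [ 0.422  0.907 -0.001]
 [-0.    -0.001 -1.   ]]
green [(array([335.7, 186.5]), array([15,  4, 31], dtype=int32)), (array([338.2, 194.4]), array([ 9,  8, 59], dtype=int32))] [(array([154.7, 217.1]), array([10,  8, 64], dtype=int32)), (array([158.6, 228.5]), array([17,  6, 35], dtype=int32))]
[ 0.5196 -0.2429  0.061 ] [ 0.5214 -0.2431  0.061 ] (array([ 0.51980484, -0.24325289,  0.05903679]), np.float64(0.00021276818012328278))
blue [(array([181.7, 199.9]), array([14,  6, 27], dtype=int32)), (array([183.8, 207.5]), array([ 9,  8, 59], dtype=int32))] [(array([327.5, 175.5]), array([10,  8, 59], dtype=int32)), (array([332.7, 185.4]), array([14,  8, 38], dtype=int32))]
[0.4914 0.2478 0.061 ] [0.4927 0.2483 0.061 ] (array([0.49164331, 0.24842801, 0.0598767 ]), np.float64(0.0009018355046240732))
yellow [(array([235.6, 185.5]), array([14,  6, 31], dtype=int32)), (array([238.1, 193.3]), array([ 9,  9, 61], dtype=int32))] [(array([273.4, 197.8]), array([ 9,  8, 53], dtype=int32))]
[0.5321 0.074  0.061 ] [0.5341 0.0747 0.061 ] (array([0.53247555, 0.07465889, 0.0590857 ]), np.float64(0.0011141616312586573))
red [(array([277.8, 207.2]), array([15,  6, 32], dtype=int32)), (array([275.7, 215.5]), array([ 8,  8, 56], dtype=int32))] [(array([225.1, 185.9]), array([11,  7, 56], dtype=int32)), (array([225.3, 197.1]), array([16,  3, 21], dtype=int32))]
[ 0.4584 -0.0431  0.061 ] [ 0.4604 -0.0433  0.061 ] (array([ 0.45851409, -0.04309958,  0.05884176]), np.float64(0.0001268737584684327))
```

Heights triangulate to about 0.060 (expected 0.061), and the four caps are separated as they should be. I'll shut the gripper and fly towards green.

```bash
python3 -m inch '[[[-2.7,-2.95,0],[0,0,0]],[[-2.7,-2.95,0],[0,0,0]],[[-2.7,-2.95,0],[0,0,0]],[[-2.7,-2.95,0],[0,0,0]],[[-2.7,-2.95,0],[0,0,0]],[[-2.7,-2.95,0],[0,0,0]],[[-2.7,-2.95,0],[0,0,0]],[[-2.7,-2.95,0],[0,0,0]],[[-2.7,-2.95,0],[0,0,0]],[[-2.7,-2.95,0],[0,0,0]],[[-2.7,-2.95,0],[0,0,0]],[[-2.7,-2.95,0],[0,0,0]]]' -1
python3 -m inch '[[[-2.7,-2.95,0],[0,0,0]],[[-2.7,-2.95,0],[0,0,0]],[[-2.7,-2.95,0],[0,0,0]],[[-2.7,-2.95,0],[0,0,0]],[[-2.7,-2.95,0],[0,0,0]],[[-2.7,-2.95,0],[0,0,0]],[[-2.7,-2.95,0],[0,0,0]],[[-2.7,-2.95,0],[0,0,0]],[[0,0,0],[0,0,0]],[[0,0,0],[0,0,0]]]'
python3 - <<'E'
from bench import arm
from h import *
o=arm.get_obs();c=arm.read_camera("wrist");R,t=wristRt(c,o)
cv2.imwrite("pics/w1.png",c["image"])
print(toolshift(o,[.520,-.243,.13]),o["ft_force"],Ro.from_rotvec(o["tool_rot"]).as_matrix().round(3))
for k in HS:
  for x in caps(c["image"],k,100): print(k,x[0].round(1),x[1],onplane(*ray(c,x[0],R,t),.061).round(4))
E
```

```text
clock: 1.25
tcp_pos: [0.4082, 0.107, 0.2167]
tool_rot: [0.679, 3.067, 0.001]
ft_force: [2.0, 0.7, -0.6]
gripper_width: 0.0172
gripper_force: 0.0
clock: 2.08
tcp_pos: [0.504, -0.1984, 0.2161]
tool_rot: [-0.684, -3.065, 0.002]
ft_force: [-0.3, 0.2, -0.6]
gripper_width: 0.0005
gripper_force: 0.0
[-3.34975074 -3.34852918  8.61222182] [-0.29412147  0.16428955 -0.56504481] [[-0.905  0.425 -0.001]
 [ 0.425  0.905 -0.001]
 [ 0.    -0.001 -1.   ]]
green [224.3 213.6] [ 26  26 529] [ 0.5191 -0.2434  0.061 ]
red [386.5  70.4] [ 30  31 722] [ 0.458  -0.0436  0.061 ]
red [381.8 101.4] [ 46  12 282] [ 0.4826 -0.0576  0.061 ]
```

View pics/w1.png

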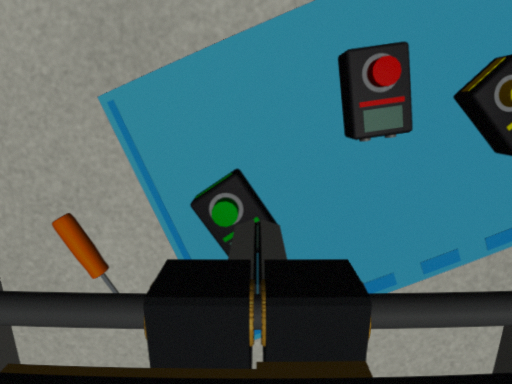

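The wrist view puts the green cap at (224,213), which matches within 1 mm. I'll move above it and go down to about 10 mm clear.

```bash
python3 -m inch '[[[-1.65,-1.7,0],[0,0,0]],[[-1.65,-1.7,0],[0,0,0]],[[0,0,3.5],[0,0,0]],[[0,0,3.5],[0,0,0]],[[0,0,3.5],[0,0,0]],[[0,0,2.5],[0,0,0]],[[0,0,0],[0,0,0]],[[0,0,0],[0,0,0]],[[0,0,0],[0,0,0]]]'
python3 - <<'E'
from bench import arm
from h import *
o=arm.get_obs();print(toolshift(o,[.5195,-.2432,.072]),o["ft_force"],o["tcp_pos"])
E
```

```text
clock: 2.88
tcp_pos: [0.5208, -0.2407, 0.0883]
tool_rot: [0.677, 3.066, 0.0]
ft_force: [0.0, 0.2, 0.3]
gripper_width: -0.0
gripper_force: 0.0
[ 0.01107911 -0.2809392   1.62839154] [0.02245598 0.15161915 0.29386118] [ 0.52075515 -0.24069259  0.08828522]
```

```bash
python3 -m inch '[[[0,-0.25,0.6],[0,0,0]],[[0,0,0.5],[0,0,0]],[[0,0,0.2],[0,0,0]],[[0,0,0.2],[0,0,0]],[[0,0,0],[0,0,0]],[[0,0,0],[0,0,0]]]'; python3 -m inch '[[[0,0,0.1],[0,0,0]],[[0,0,0],[0,0,0]],[[0,0,0],[0,0,0]]]';python3 -m inch '[[[0,0,0.1],[0,0,0]],[[0,0,0],[0,0,0]],[[0,0,0],[0,0,0]]]'
```

```text
clock: 3.38
tcp_pos: [0.5189, -0.2433, 0.0717]
tool_rot: [0.679, 3.067, 0.0]
ft_force: [-0.9, 0.3, 1.7]
gripper_width: 0.0006
gripper_force: 1.0
clock: 3.63
tcp_pos: [0.5189, -0.2433, 0.0706]
tool_rot: [0.679, 3.067, -0.0]
ft_force: [-0.0, 1.1, 2.6]
gripper_width: 0.0004
gripper_force: 1.3
clock: 3.88
tcp_pos: [0.5189, -0.2432, 0.0695]
tool_rot: [0.679, 3.067, -0.0]
ft_force: [1.0, 0.5, 2.3]
gripper_width: 0.0004
gripper_force: 1.3
```

Contact came at about 0.072, and the plunger is now moving at about 2.5 N of drag. I'll press on to roughly 7–8 mm of travel.

```bash
python3 -m inch '[[[0,0,0.1],[0,0,0]],[[0,0,0.1],[0,0,0]],[[0,0,0.1],[0,0,0]],[[0,0,0.1],[0,0,0]],[[0,0,0],[0,0,0]],[[0,0,0],[0,0,0]]]'; python3 -m inch '[[[0,0,0.1],[0,0,0]],[[0,0,0],[0,0,0]],[[0,0,0],[0,0,0]]]'
```

```text
clock: 4.38
tcp_pos: [0.5189, -0.2433, 0.0655]
tool_rot: [0.679, 3.067, -0.0]
ft_force: [1.4, 0.6, 4.5]
gripper_width: 0.0003
gripper_force: 1.6
clock: 4.63
tcp_pos: [0.5189, -0.2433, 0.0646]
tool_rot: [0.679, 3.067, -0.0]
ft_force: [0.0, 1.3, 5.1]
gripper_width: -0.0002
gripper_force: 2.4
```

```bash
python3 -m inch '[[[0,0,0.06],[0,0,0]],[[0,0,0],[0,0,0]],[[0,0,0],[0,0,0]]]'; python3 -m inch '[[[0,0,-0.2],[0,0,0]],[[0,0,-0.3],[0,0,0]],[[0,0,-1],[0,0,0]],[[0,0,-3],[0,0,0]],[[0,0,-3],[0,0,0]],[[0,0,-3],[0,0,0]],[[0,0,-2],[0,0,0]],[[1.5,3.7,0],[0,0,0]],[[1.5,3.7,0],[0,0,0]],[[0,0,0],[0,0,0]]]'
python3 - <<'E'
from bench import arm
from h import *
o=arm.get_obs();print(toolshift(o,[.492,.248,.19]),o["tcp_pos"],o["ft_force"])
c=arm.read_camera("wrist");R,t=wristRt(c,o);cv2.imwrite("pics/w2.png",c["image"])
for z in (.061,.055):
  for x in caps(c["image"],"green",60): print(z,x[0],x[1],onplane(*ray(c,x[0],R,t),z).round(4))
S=arm.read_camera("scene");T=arm.read_camera("top")
for k in HS:
  print(k,[x[0].round(1) for x in caps(T["image"],k,40)],[x[0].round(1) for x in caps(S["image"],k,40)])
E
```

```text
clock: 4.88
tcp_pos: [0.5189, -0.2433, 0.064]
tool_rot: [0.679, 3.067, -0.0]
ft_force: [1.1, 2.0, 6.2]
gripper_width: 0.0006
gripper_force: 3.0
clock: 5.72
tcp_pos: [0.5237, -0.1564, 0.1894]
tool_rot: [-0.668, -3.069, -0.004]
ft_force: [-0.2, 0.8, 0.5]
gripper_width: 0.0005
gripper_force: 0.0
[19.69660677 35.45885652  0.04824633] [ 0.52368337 -0.15638191  0.18941162] [-0.17517636  0.8289851   0.47363082]
0.061 [172.64891847 219.80698835] [ 29  27 601] [ 0.518 -0.242  0.061]
0.061 [192.32882883 237.76576577] [ 39  26 222] [ 0.5419 -0.2333  0.061 ]
0.055 [172.64891847 219.80698835] [ 29  27 601] [ 0.5192 -0.2443  0.055 ]
0.055 [192.32882883 237.76576577] [ 39  26 222] [ 0.5436 -0.2355  0.055 ]
green [] [array([155.3, 218.3])]
blue [array([183.8, 207.6])] [array([446.1,  14.4]), array([87.1, 25. ]), array([77.1, 71.1]), array([327.4, 175.9]), array([332.6, 185.3])]
yellow [array([238.2, 193.4])] [array([61.3, 29.8]), array([94.6, 47.1]), array([273.4, 197.8])]
red [array([121.3, 201.2]), array([275.7, 215.5])] [array([393.8, 169.1]), array([225. , 186.1]), array([ 90.4, 232.9])]
```

View pics/w2.png

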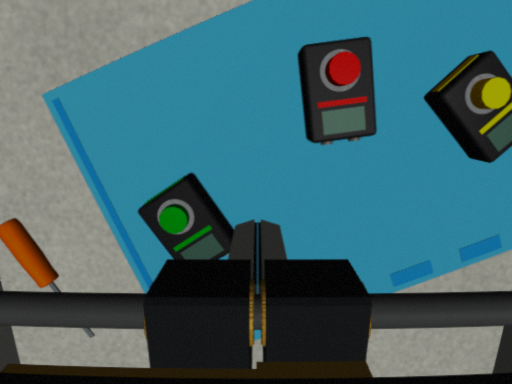

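The green cap at (173,220) now sits low in its ring and the module hasn't moved. The scene view also shows the cap about 6 mm lower. On to blue.

```bash
python3 -m inch '[[[1.97,3.55,0],[0,0,0]],[[1.97,3.55,0],[0,0,0]],[[1.97,3.55,0],[0,0,0]],[[1.97,3.55,0],[0,0,0]],[[1.97,3.55,0],[0,0,0]],[[1.97,3.55,0],[0,0,0]],[[1.97,3.55,0],[0,0,0]],[[1.97,3.55,0],[0,0,0]],[[1.97,3.55,0],[0,0,0]],[[0,0,0],[0,0,0]],[[0,0,0],[0,0,0]]]'
python3 - <<'E'
from bench import arm
from h import *
o=arm.get_obs();print(toolshift(o,[.492,.248,.085]),o["tcp_pos"])
c=arm.read_camera("wrist");R,t=wristRt(c,o)
for x in caps(c["image"],"blue",60): print(x[0],x[1],onplane(*ray(c,x[0],R,t),.061).round(4))
E
```

```text
clock: 6.78
tcp_pos: [0.497, 0.2017, 0.1888]
tool_rot: [-0.676, -3.068, 0.001]
ft_force: [1.1, -0.8, -1.1]
gripper_width: 0.0006
gripper_force: 0.0
[ 2.40378902  3.99175747 10.37289538] [0.49704589 0.20174571 0.18875938]
[300.68758717 161.48953975] [ 30  30 717] [0.4905 0.2476 0.061 ]
[317.42307692 180.02797203] [ 40  35 286] [0.5127 0.2549 0.061 ]
```

```bash
python3 -m inch '[[[1.23,1.98,0],[0,0,0]],[[1.23,1.98,0],[0,0,0]],[[0,0,3.5],[0,0,0]],[[0,0,3.5],[0,0,0]],[[0,0,2.5],[0,0,0]],[[0,0,0.6],[0,0,0]],[[0,0,0],[0,0,0]],[[0,0,0],[0,0,0]],[[0,0,0],[0,0,0]]]'
python3 - <<'E'
from bench import arm
from h import *
o=arm.get_obs();print(toolshift(o,[.4912,.2478,.072]),o["ft_force"],o["tcp_pos"])
E
```

```text
clock: 7.58
tcp_pos: [0.4926, 0.247, 0.0897]
tool_rot: [0.68, 3.065, 0.002]
ft_force: [-0.2, -0.1, -0.8]
gripper_width: 0.0004
gripper_force: 0.0
[0.16438013 0.00609497 1.76664543] [-0.15613253 -0.09930964 -0.76136125] [0.49262663 0.24703009 0.08966866]
```

Next down to contact, 1.7 cm, then in small steps.

```bash
python3 -m inch '[[[0.15,0,0.8],[0,0,0]],[[0,0,0.5],[0,0,0]],[[0,0,0.2],[0,0,0]],[[0,0,0.1],[0,0,0]],[[0,0,0],[0,0,0]],[[0,0,0],[0,0,0]]]'; python3 -m inch '[[[0,0,0.1],[0,0,0]],[[0,0,0],[0,0,0]],[[0,0,0],[0,0,0]]]';python3 -m inch '[[[0,0,0.1],[0,0,0]],[[0,0,0],[0,0,0]],[[0,0,0],[0,0,0]]]'
```

```text
clock: 8.08
tcp_pos: [0.49, 0.2479, 0.0719]
tool_rot: [-0.679, -3.067, 0.0]
ft_force: [-1.5, 1.3, 3.3]
gripper_width: 0.0005
gripper_force: 1.0
clock: 8.33
tcp_pos: [0.4901, 0.2479, 0.0709]
tool_rot: [0.679, 3.067, 0.0]
ft_force: [-1.7, 0.5, 2.7]
gripper_width: 0.0005
gripper_force: 1.3
clock: 8.58
tcp_pos: [0.4901, 0.2479, 0.0698]
tool_rot: [0.679, 3.067, -0.0]
ft_force: [-0.4, 0.7, 2.7]
gripper_width: 0.0003
gripper_force: 1.3
```

```bash
python3 -m inch '[[[0,0,0.1],[0,0,0]],[[0,0,0.1],[0,0,0]],[[0,0,0.1],[0,0,0]],[[0,0,0.1],[0,0,0]],[[0,0,0],[0,0,0]],[[0,0,0],[0,0,0]]]'; python3 -m inch '[[[0,0,0.1],[0,0,0]],[[0,0,0],[0,0,0]],[[0,0,0],[0,0,0]]]'
```

```text
clock: 9.08
tcp_pos: [0.4901, 0.2479, 0.0658]
tool_rot: [0.679, 3.067, -0.0]
ft_force: [0.4, 0.5, 2.3]
gripper_width: 0.0003
gripper_force: 1.2
clock: 9.33
tcp_pos: [0.4901, 0.2479, 0.0649]
tool_rot: [0.679, 3.067, 0.0]
ft_force: [-0.8, 1.1, 4.1]
gripper_width: 0.0004
gripper_force: 2.1
```

```bash
python3 -m inch '[[[0,0,0.09],[0,0,0]],[[0,0,0],[0,0,0]],[[0,0,0],[0,0,0]]]'; python3 -m inch '[[[0,0,-0.2],[0,0,0]],[[0,0,-0.3],[0,0,0]],[[0,0,-1],[0,0,0]],[[0,0,-3],[0,0,0]],[[0,0,-3],[0,0,0]],[[0,0,-3],[0,0,0]],[[0,0,-2],[0,0,0]],[[-2.2,-2.8,0],[0,0,0]],[[-2.2,-2.8,0],[0,0,0]],[[-2.2,-2.8,0],[0,0,0]],[[0,0,0],[0,0,0]],[[0,0,0],[0,0,0]]]'
python3 - <<'E'
from bench import arm
from h import *
o=arm.get_obs();print(toolshift(o,[.5325,.0743,.085]),o["tcp_pos"],o["ft_force"])
c=arm.read_camera("wrist");R,t=wristRt(c,o);cv2.imwrite("pics/w3.png",c["image"])
for k,z in (("blue",.055),("yellow",.061)):
  for x in caps(c["image"],k,60): print(k,x[0],x[1],onplane(*ray(c,x[0],R,t),z).round(4))
S=arm.read_camera("scene");print([x[0].round(1) for x in caps(S["image"],"blue",40)])
E
```

```text
clock: 9.58
tcp_pos: [0.4901, 0.2479, 0.064]
tool_rot: [0.679, 3.067, 0.0]
ft_force: [-2.8, 0.4, 5.8]
gripper_width: 0.0002
gripper_force: 3.0
clock: 10.58
tcp_pos: [0.5148, 0.1418, 0.1897]
tool_rot: [0.685, 3.065, -0.0]
ft_force: [-0.1, 0.8, 0.6]
gripper_width: 0.0003
gripper_force: 0.0
[-4.46722101 -5.35601191 10.4764553 ] [0.51479847 0.14179469 0.18974267] [-0.08968285  0.84271678  0.58476264]
blue [328.04819277  92.04819277] [41 36 83] [0.4634 0.2349 0.055 ]
blue [353.02141901 113.95046854] [ 31  31 747] [0.4904 0.2481 0.055 ]
blue [368.0529595  136.29595016] [ 41  37 321] [0.5148 0.2533 0.055 ]
yellow [188.98387097 203.5       ] [32 32 62] [0.5007 0.0774 0.061 ]
yellow [202.31107739 232.61153263] [ 31  28 659] [0.5318 0.0753 0.061 ]
yellow [220.84       248.59428571] [ 26  24 175] [0.5541 0.084  0.061 ]
[array([446.3,  14.3]), array([145.2,  38.8]), array([119.2,  42.8]), array([149.4,  59.3]), array([76.9, 71. ]), array([327.3, 176.9]), array([332.6, 185.3])]
```

View pics/w3.png

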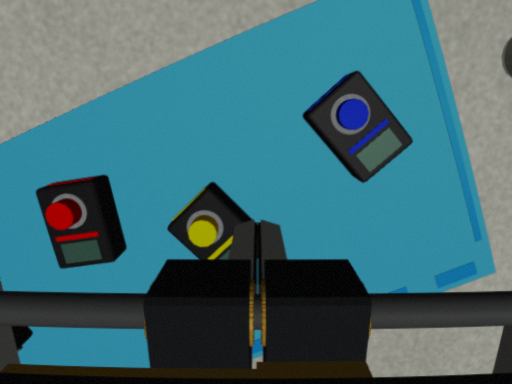

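The blue cap at (353,114) is now centred and low in its ring, with the module in place. Yellow is at (202,233), which gives (0.532, 0.075).

```bash
python3 -m inch '[[[-2.2,-2.66,0],[0,0,0]],[[-2.2,-2.66,0],[0,0,0]],[[0,0,3.5],[0,0,0]],[[0,0,3.5],[0,0,0]],[[0,0,2.5],[0,0,0]],[[0,0,0.6],[0,0,0]],[[0,0,0],[0,0,0]],[[0,0,0],[0,0,0]],[[0,0,0],[0,0,0]]]'
python3 - <<'E'
from bench import arm
from h import *
o=arm.get_obs();print(toolshift(o,[.532,.0748,.072]),o["ft_force"],o["tcp_pos"])
E
```

```text
clock: 11.43
tcp_pos: [0.5328, 0.0777, 0.0896]
tool_rot: [0.678, 3.066, 0.002]
ft_force: [0.9, -0.1, -1.0]
gripper_width: 0.0008
gripper_force: 0.0
[-0.04879664 -0.29858159  1.76353842] [ 0.85767573 -0.11576635 -0.97422761] [0.53277871 0.07770205 0.08963893]
```

```bash
python3 -m inch '[[[0,-0.25,0.8],[0,0,0]],[[0,0,0.5],[0,0,0]],[[0,0,0.2],[0,0,0]],[[0,0,0.1],[0,0,0]],[[0,0,0],[0,0,0]],[[0,0,0],[0,0,0]]]'; python3 -m inch '[[[0,0,0.1],[0,0,0]],[[0,0,0],[0,0,0]],[[0,0,0],[0,0,0]]]';python3 -m inch '[[[0,0,0.1],[0,0,0]],[[0,0,0],[0,0,0]],[[0,0,0],[0,0,0]]]'
```

```text
clock: 11.93
tcp_pos: [0.5307, 0.0748, 0.0721]
tool_rot: [-0.679, -3.067, 0.0]
ft_force: [-1.6, -0.4, 2.4]
gripper_width: 0.0004
gripper_force: 1.0
clock: 12.18
tcp_pos: [0.5308, 0.0748, 0.071]
tool_rot: [0.679, 3.067, -0.0]
ft_force: [-1.2, 0.0, 2.6]
gripper_width: 0.0002
gripper_force: 1.3
clock: 12.43
tcp_pos: [0.5308, 0.0748, 0.07]
tool_rot: [0.679, 3.067, -0.0]
ft_force: [-0.1, 0.0, 3.0]
gripper_width: 0.0008
gripper_force: 1.3
```

```bash
python3 -m inch '[[[0,0,0.1],[0,0,0]],[[0,0,0.1],[0,0,0]],[[0,0,0.1],[0,0,0]],[[0,0,0.1],[0,0,0]],[[0,0,0],[0,0,0]],[[0,0,0],[0,0,0]]]'; python3 -m inch '[[[0,0,0.1],[0,0,0]],[[0,0,0],[0,0,0]],[[0,0,0],[0,0,0]]]'
```

```text
clock: 12.93
tcp_pos: [0.5309, 0.0748, 0.0659]
tool_rot: [0.679, 3.067, -0.0]
ft_force: [-0.4, -0.1, 1.7]
gripper_width: 0.0003
gripper_force: 1.2
clock: 13.18
tcp_pos: [0.5308, 0.0748, 0.065]
tool_rot: [0.679, 3.067, -0.0]
ft_force: [-2.2, 0.7, 4.9]
gripper_width: 0.0003
gripper_force: 2.0
```

```bash
python3 -m inch '[[[0,0,0.1],[0,0,0]],[[0,0,0],[0,0,0]],[[0,0,0],[0,0,0]]]'; python3 -m inch '[[[0,0,-0.2],[0,0,0]],[[0,0,-0.3],[0,0,0]],[[0,0,-1],[0,0,0]],[[0,0,-3],[0,0,0]],[[0,0,-3],[0,0,0]],[[0,0,-3],[0,0,0]],[[0,0,-2],[0,0,0]],[[-2.5,2.5,0],[0,0,0]],[[-2.5,2.5,0],[0,0,0]],[[-2.5,2.5,0],[0,0,0]],[[0,0,0],[0,0,0]],[[0,0,0],[0,0,0]]]'
python3 - <<'E'
from bench import arm
from h import *
o=arm.get_obs();print(o["tcp_pos"],o["ft_force"])
c=arm.read_camera("wrist");R,t=wristRt(c,o);cv2.imwrite("pics/w4.png",c["image"])
for k,z in (("green",.055),("blue",.055),("yellow",.055),("red",.061)):
  for x in caps(c["image"],k,400): print(k,x[0],x[1],onplane(*ray(c,x[0],R,t),z).round(4))
S=arm.read_camera("scene");cv2.imwrite("pics/s4.png",S["image"])
for k in HS: print(k,[x[0].round(1) for x in caps(S["image"],k,40)])
E
```

```text
clock: 13.43
tcp_pos: [0.5309, 0.0748, 0.064]
tool_rot: [0.679, 3.067, 0.0]
ft_force: [-1.5, 0.6, 5.8]
gripper_width: 0.0005
gripper_force: 3.0
clock: 14.43
tcp_pos: [0.631, 0.1115, 0.1887]
tool_rot: [-0.678, -3.067, 0.002]
ft_force: [-0.4, 0.4, 0.1]
gripper_width: 0.0005
gripper_force: 0.0
[0.63101899 0.11145552 0.18867414] [-0.38397189  0.40419245  0.07252636]
yellow [173.76529338 106.52434457] [ 33  32 801] [0.5326 0.0746 0.055 ]
red [16.70542636 87.95865633] [ 31  33 774] [ 0.4582 -0.0433  0.061 ]
green [array([155.3, 218.2])]
blue [array([446.2,  14.4]), array([114.2,  20.8]), array([87.3, 25. ]), array([145.1,  38.9]), array([119.2,  42.9]), array([149.3,  59.6]), array([76.8, 71.2]), array([327.2, 176.9]), array([332.6, 185.2])]
yellow [array([61.2, 30. ]), array([94.3, 47.2]), array([126. ,  66.2]), array([273.3, 198.9])]
red [array([393.8, 169.2]), array([225.1, 186. ]), array([ 90.8, 231.7])]
```

View pics/w4.png

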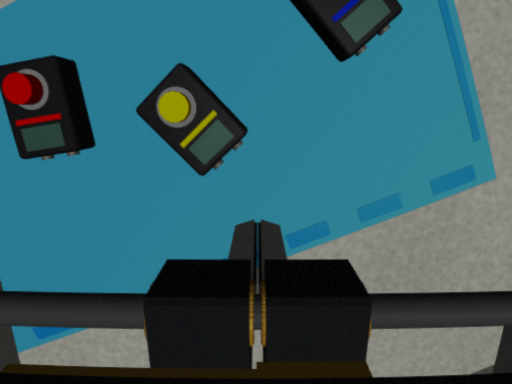

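View pics/s4.png

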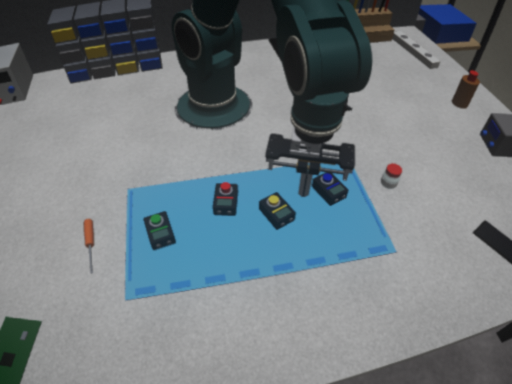

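The yellow cap at (174,107) is seated. In the scene view green, blue and yellow have each dropped about 1.1 px (about 6 mm). Red at (225,186), the jar and the screwdriver are unmoved, and the arm is clear.

```bash
python3 -c "
from bench import arm
print(arm.close_job())"
```

```text
the job is handed in; nothing more can be done
None
```

I pressed the green, blue and yellow buttons fully in, in that order, at about 6 N each, and handed the job in at about 14.5 s; in the final images the red button, the modules, the jar and the screwdriver had not moved.

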